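# Stack the empty sample tray on the full one, turned half round

## Robot

A 6-joint arm with a two-finger parallel gripper is mounted at the origin on the work surface. World frame = base frame: x ahead of the robot, y to its left, z up, the work surface at z = 0. Lengths are in mm, angles in rad, forces in N, time in s.
With the tool pointing down it reaches from about 250 to 775 mm from the base axis. Payload 4 kg.
Tool frame: the origin (TCP) lies at the very end of the fingers, on their centre line; the grasp point (between the pads) lies 19 mm behind it (r.grasp_offset is the distance from the TCP to the grasp point, in mm); z points along the fingers, x is the direction in which the jaws open and shut, and the axes are right-handed (so a half turn about z gives the same grasp; the last joint's range is limited). The gripper opens to 85 mm and grips with 20 to 120 N. Pads are 22 mm wide; open, the fingers measure 114 mm over their backs; the gripper's body (76 mm by 85 mm) begins 54 mm behind the grasp point. The pads swing forward as they close: fully open they stand 13 mm farther back than shut.
Start: joints at [1.172, 0.087, 1.371, -0, 1.684, -0.103], TCP at [160.338, 526.13, 200.741] pointing down, gripper open.
Joint ranges: [-3.1, 3.1], [-0.76, 2.03], [0.27, 2.55], [-1.08, 4.22], [0.17, 2.65], [-2.57, 2.57]. Speed limits (rad/s): [2.79, 2.79, 3.14, 3.14, 3.14, 3.14].

## Interface

Orientations are given as a rotation vector (axis times angle).
In Python, from rig import r gives the robot as it stands. The module is installed in compiled form; this text tells all that it offers.
- The arm moves only by the shell command python3 -m handwheel 'ROWS' [FORCE]. ROWS is JSON, a list of rows, each an object of numbers: "gripper": the gripper's target within -1 to 1 (fully open at 1, half-way at 0, shut at -1); "dx", "dy", "dz": the shift along the tool's x, y, z in mm; "rx", "ry", "rz": the turn, a rotation vector about the tool's x, y, z in rad. In form: [{"gripper": .., "dx": .., "dy": .., "dz": .., "rx": .., "ry": .., "rz": ..}, ...]. A call has 1 to 5 rows; each row is the pose to reach, as a shift and turn from the pose measured when the call began, along the tool's axes at that moment; what a row does not reach only later rows make up. A row lasts 1/10 s, in which the tool goes at most 50 mm and 8.59 degrees, less where a joint would pass 70% of its speed; a pose out of reach is approached as far as the arm can. A call with a gripper value outside its range is refused whole. The fingers move at their own pace and stop on an object; FORCE is the grip in N (left out, the last holds). Time passes only in rows, so rows that repeat a pose let the fingers close. It gives the time, the measured TCP pose, the force and the opening at its end, in the units of the state.
- r.state(): the state, without advancing time (a new reading comes with each control period).
- r.camera(name): name is "scene" or "side" or "wrist"; returns a dict with "color" (384x512x3 uint8, red, green, blue), "range_z" (384x512 float32, mm along the optical axis (not along the pixel's ray), 0 where there is no reading), "intrinsics" (3x3 intrinsics, pixels), "D" ([k1, k2, p1, p2, k3] as OpenCV has them; the pictures are not rectified), "pose" (4x4, takes a point from camera to world coordinates). Camera axes: x right, y down, z forward; pixel columns grow to the right and rows downward; lengths in mm; the calibration is good to about 2 mm. A picture is of the moment at which its call begins.
- r.sign_off(): hands the job in, once; it reports no verdict.
Trained networks look in a picture, given as the dict that the camera call returned (one of the last four; its "shot" number tells which), for a name from the list of things; names that differ only in an ending like _2 or _b are one class to them, and where a whole thing is asked for, a point or a joint stands for the part that bears it (a point fixed in the world has none). Each returns a list of dicts, best first, with "score" (0 to 1); they miss things now and then, are a little off and sometimes report something else, mostly with a low value. They report only what shows in the picture. A call takes as long as a camera call. They do not tell look-alikes from the thing itself.
- r.boxes_of(label, picture): "centre" ([x, y, z] in mm, in the coordinates of the camera as it stood for that picture, good to about 4 mm: the middle of the surface that is visible of it).
The state is a dict: "t": time; "q": joint angles; "qd": joint speeds; "joint_efforts": joint torques, N m; "tcp_pos": TCP position; "tool_rot": TCP orientation; "contact_force": force on the tool from outside, world axes, zero at the start; "ft_torque": the same for the moment, N m; "opening": opening from 0.0 (shut) to 1.0 (fully open).
Only numpy, scipy, OpenCV 4.12 (cv2) and the standard library are available. Lean on these libraries where they do the work, as an engineer would, in place of code of your own. Each camera call takes 0.05 s, during which the arm holds its last target.

## Task

Set the empty blue-ended sample tray on top of the blue-ended tray that holds the sample jars, turned half round from it so that its blue end is over the plain white end and it sits level on the ledges instead of nesting down onto the jars. Set it down rather than dropping it, let go of it, keep the full tray where it stands and leave the yellow-ended tray alone.

Things in the scene. Friction and masses are not known exactly. Their poses are not given: they have to be found in the camera images.
- loaded_tray: Full stack-nest tray, 0.75 kg, loose: white, one BLUE end wall, six amber jars inside (32 mm high). Origin: centre of underside; x along its length to the blue end, z up. Ledges inside, tops 48 mm above the underside: a wide one at the blue end, two in the corners of the plain end. A second tray set in with x axes opposed stands on them, underside 48 mm above this one's, with up to 7 mm play.
- empty_tray_mid (a point): Tray to move, same kind, BLUE end, empty, 0.17 kg, loose. Point: centre of plan, 35 mm above its underside; x along its length to the blue end, z up. Grip the upright hollow ridge across its middle (along y, through this point) from above, fingers closing along x: ridge 88 mm long, top 46 mm above the underside, 16 mm thick there, 24 mm at the floor; 45 mm free floor each side, floor 2.5 mm thick.
- empty_blue_end (a point): Middle of the blue end's rim on the tray to move: 97 mm along its x from its centre, 68 mm above its underside. All trays: foot 168 x 104 mm, rim 196 x 132 mm, 70 mm high, walls 2.5 mm, flaring, so that a mouth centres an entering tray from 10 mm off. Set in the same way round, a tray sinks past the ledges.
- yellow_tray_mid (a point): Bystander to leave alone: the same kind of empty white tray but with a YELLOW end wall. Point: centre of its plan, 35 mm above its underside; x along its length to the yellow end.
Mind the look-alikes: they are no part of the job. Leave any red look-alike of the loaded_tray alone.

How it is judged:
By the outcome, as a careful person would: the job done as asked, in the order asked, and still so for the second after the job is handed in, with the robot touching nothing.
It also fails if it takes over 38 s, if anything falls off the work surface, if the arm or the gripper's body presses on something with over 40 N, if the wrist force passes 120 N, or if a joint passes its speed limit or range.

## Working session

There is one attempt and no reset: what is moved stays moved. The work goes in short steps, Python scripts to look and compute and a shell command to move; the robot and the scene stay as the last step left them, time stands still between calls to the robot, and variables do not carry over. Pictures are saved under pics/ and viewed, and the job is handed in when it is done.

```bash
mkdir -p pics
cat > h.py <<'E'
import numpy as np, cv2
from rig import r
def world(pic,u,v,z=None):
    K=np.array(pic["intrinsics"]);D=np.array(pic["D"]);P=np.array(pic["pose"])
    n=cv2.undistortPoints(np.array([[[u,v]]],float),K,D)[0,0]
    d=np.array([n[0],n[1],1.])
    if z is None:
        return P[:3,:3]@(d*pic["range_z"][int(v),int(u)])+P[:3,3]
    w=P[:3,:3]@d
    return P[:3,3]+w*(z-P[2,3])/w[2]
def cloud(pic):
    K=np.array(pic["intrinsics"]);D=np.array(pic["D"]);P=np.array(pic["pose"])
    h,w=pic["range_z"].shape
    uu,vv=np.meshgrid(np.arange(w),np.arange(h))
    n=cv2.undistortPoints(np.stack([uu,vv],-1).reshape(-1,1,2).astype(float),K,D).reshape(h,w,2)
    c=np.dstack([n,np.ones((h,w))])*pic["range_z"][...,None]
    return c@P[:3,:3].T+P[:3,3]
def save(pic,name): cv2.imwrite("pics/"+name,pic["color"][...,::-1])
E
python3 - <<'E'
from h import *
print(r.state())
for n in ["scene","side","wrist"]:
    p=r.camera(n); save(p,n+"0.png"); P=np.array(p["pose"])
    np.savez(n+"0.npz",**{k:np.array(p[k]) for k in("color","range_z","intrinsics","D","pose")})
    print(n,P[:3,3].round())
    for l in ["loaded_tray","empty_tray_mid","empty_blue_end","yellow_tray_mid"]:
        for b in r.boxes_of(l,p): print(l,round(b["score"],2),(P[:3,:3]@b["centre"]+P[:3,3]).round())
E
```

```text
{'t': 0.0, 'q': array([ 1.17189965e+00,  8.79867648e-02,  1.37229416e+00,  1.33738813e-05,
        1.68357234e+00, -1.03082860e-01]), 'qd': array([ 0.00152849, -0.00103141, -0.00071664,  0.00058075,  0.00105582,
        0.00088722]), 'joint_efforts': array([-1.07518797e-03, -3.51874924e+01, -3.13262308e+01, -2.41300095e-04,
        1.10957015e-02,  9.64109603e-06]), 'tcp_pos': array([160.10437642, 525.58787226, 199.50158209]), 'tool_rot': array([ 2.52363832,  1.86913973, -0.00306538]), 'contact_force': array([ 0.09044639, -0.04768406,  0.05402188]), 'ft_torque': array([ 0.0002936 , -0.05872995, -0.0180725 ]), 'opening': 1.0028990759909162}
scene [1161. -262.  575.]
loaded_tray 0.78 [573. 529.  42.]
loaded_tray 0.64 [618. 266.  41.]
empty_tray_mid 0.71 [574. -11.  36.]
empty_blue_end 0.81 [570.  -8.  38.]
yellow_tray_mid 0.83 [ 528. -272.   42.]
side [ 241. -522.  734.]
loaded_tray 0.95 [616. 272.  43.]
loaded_tray 0.94 [552. 537.  44.]
empty_tray_mid 0.7 [589.   2.  41.]
empty_blue_end 0.6 [595.   3.  41.]
yellow_tray_mid 0.73 [ 541. -257.   36.]
wrist [ 95. 546. 373.]
```

View pics/scene0.png

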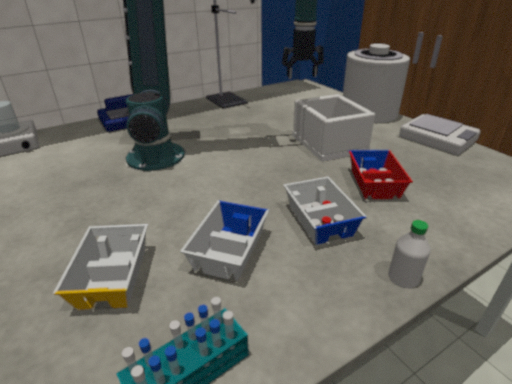

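View pics/side0.png

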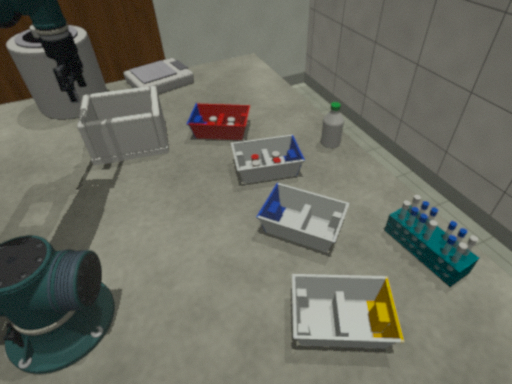

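The scene picture shows the empty blue-ended tray at about (228,240), with its blue end toward the robot. The loaded tray is at (322,210) with its blue end away from the robot. The yellow tray is at (107,265) and the red look-alike at (380,175). The two blue-ended trays are already roughly opposed. Next I measure their poses from the rims.

```bash
cat > fit.py <<'E'
from h import *
from scipy.optimize import minimize
def rimfit(C,c0,lo=58,hi=80,rad=130,top=70):
    m=(C[...,2]>lo)&(C[...,2]<hi)&(np.hypot(C[...,0]-c0[0],C[...,1]-c0[1])<rad)
    q=C[m]; return q
def fit(q,c0,a0,hx=97,hy=65):
    def cost(p):
        c,s=np.cos(p[2]),np.sin(p[2]); d=q[:,:2]-p[:2]
        x=abs(d@[c,s])-hx; y=abs(d@[-s,c])-hy
        e=np.where((x>0)|(y>0),np.hypot(np.maximum(x,0),np.maximum(y,0)),-np.maximum(x,y))
        return np.minimum(abs(e),12).sum()
    best=None
    for da in np.linspace(-.5,.5,9):
        s=minimize(cost,[c0[0],c0[1],a0+da],method="Nelder-Mead",options=dict(initial_simplex=np.array([[c0[0],c0[1],a0+da],[c0[0]+15,c0[1],a0+da],[c0[0],c0[1]+15,a0+da],[c0[0],c0[1],a0+da+.15]])))
        if best is None or s.fun<best.fun: best=s
    return best.x,best.fun/len(q)
E
python3 - <<'E'
from fit import *
for n in ["scene","side"]:
    p=dict(np.load(n+"0.npz")); C=cloud(p)
    for nm,c,a in [("empty",(582,-3),3.0),("loaded",(616,270),0.0),("yellow",(530,-265),0)]:
        q=rimfit(C,c); print(n,nm,len(q),*[np.round(v,3) for v in fit(q,c,a)])
    # blue pixels centroid near trays
    col=p["color"].astype(int); b=(col[...,2]>col[...,0]+60)&(col[...,2]>col[...,1]+40)
    for c in [(582,-3),(616,270)]:
        m=b&(np.hypot(C[...,0]-c[0],C[...,1]-c[1])<140)&(C[...,2]>60)
        print("blue",m.sum(),C[m].mean(0).round())
E
```

```text
scene empty 980 [591.018  -3.745   2.278] 1.72
scene loaded 802 [ 6.13314e+02  2.55544e+02 -2.37000e-01] 1.773
scene yellow 1294 [ 5.31448e+02 -2.62823e+02 -4.86000e-01] 1.806
blue 201 [528.  70.  66.]
blue 140 [708. 233.  68.]
side empty 888 [589.252  -4.375   2.283] 1.889
side loaded 618 [ 6.10851e+02  2.57826e+02 -2.40000e-01] 2.063
side yellow 1555 [ 5.28884e+02 -2.63725e+02 -4.83000e-01] 1.906
blue 101 [525.  70.  68.]
blue 52 [707. 233.  69.]
```

Run:
```python
from fit import *
p=dict(np.load("scene0.npz")); C=cloud(p)
for n in ["scene","side"]:
    C=cloud(dict(np.load(n+"0.npz")))
    print(n,"y down 550..-350 ; x 100..800 max z")
    for y in range(560,-340,-60):
        row=[]
        for x in range(120,800,60):
            m=(abs(C[...,0]-x)<30)&(abs(C[...,1]-y)<30)
            row.append(int(np.percentile(C[m][:,2],98)) if m.sum()>3 else -1)
        print(y,row)
from scipy.spatial.transform import Rotation as R
s=r.state(); print(R.from_rotvec(s["tool_rot"]).as_matrix().round(3), s["tcp_pos"])
```

```text
scene y down 550..-350 ; x 100..800 max z
560 [148, 482, -1, -1, 147, 37, 69, 60, 69, 69, 0, 0]
500 [458, 486, 150, 149, 149, 69, 69, 52, 40, 69, 0, 0]
440 [345, 341, 1, 1, 1, 1, 1, 69, 69, 68, 0, 0]
380 [489, 1, 1, 2, 1, 1, 0, 1, 1, 1, 0, 0]
320 [491, 1, 1, 1, 1, 1, -1, 69, 70, 69, 69, 0]
260 [2, 1, 1, 1, 1, 1, 69, 69, 46, 32, 69, 0]
200 [2, 2, 1, 2, 1, 1, 69, 70, 70, 69, 69, 0]
140 [2, 1, 1, 1, 1, 1, 2, 1, 1, 1, 1, 1]
80 [3, 1, 2, 1, 2, 2, 70, 70, 70, 1, 1, 1]
20 [190, 2, 2, 2, 1, 1, 70, 53, 46, 70, 1, 0]
-40 [202, 2, 2, 1, 1, 2, 1, 70, 46, 69, 69, 1]
-100 [158, 1, 2, 1, 1, 1, 1, 70, 70, 69, 1, 115]
-160 [2, 2, 2, 1, 1, 1, 70, 69, 1, 1, 2, 116]
-220 [2, 2, 1, 1, 1, 70, 68, 69, 69, 69, 1, 116]
-280 [2, 2, 1, 1, 0, 70, 69, 47, 70, 70, 2, 116]
side y down 550..-350 ; x 100..800 max z
560 [197, 341, -1, -1, 149, 2, 69, 49, 69, 70, 2, 2]
500 [458, 479, 148, 148, 148, 69, 69, 67, 32, 70, 1, 2]
440 [347, 506, 2, 2, 1, 2, 2, 70, 70, 68, 1, 1]
380 [516, 523, 2, 1, 1, 2, 2, 2, -1, -1, 2, 2]
320 [538, 2, 1, 2, 1, 1, 2, 70, 69, 69, 70, 2]
260 [2, 2, 2, 1, 2, 2, 69, 70, 47, 48, 70, 2]
200 [2, 2, 2, 1, 2, 2, 68, 69, 69, 69, 70, 2]
140 [2, 2, 2, 2, 2, 1, 2, 2, 70, 2, 2, 2]
80 [2, 2, 2, 2, 2, 1, 68, 70, 70, 69, 1, 2]
20 [193, 2, 2, 2, 2, 2, 70, 49, 55, 70, 1, 2]
-40 [204, 1, 2, 2, 2, 2, 2, 70, 46, 70, 70, 2]
-100 [153, 2, 1, 2, 2, 2, 2, 69, 70, 69, 2, 114]
-160 [1, 2, 1, 1, 2, 2, 70, 70, 2, 2, 2, 116]
-220 [2, 1, 1, 2, 1, 70, 69, 69, 70, 71, 2, 114]
-280 [-1, -1, 1, 2, 2, 69, 70, 46, 70, 70, 2, 112]
[[ 0.292  0.957  0.   ]
 [ 0.957 -0.292  0.   ]
 [ 0.     0.    -1.   ]] [160.35509894 526.1501689  200.79579696]
```

View pics/wrist0.png

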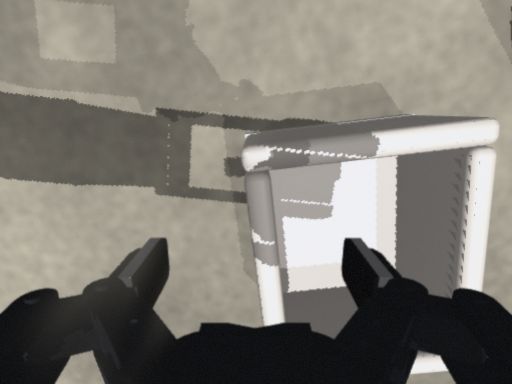

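```bash
python3 -m handwheel '[{"gripper":0.2,"dx":-382,"dy":566,"dz":0,"rz":2.136},{"gripper":0.2,"dx":-382,"dy":566,"dz":0,"rz":2.136},{"gripper":0.2,"dx":-382,"dy":566,"dz":0,"rz":2.136},{"gripper":0.2,"dx":-382,"dy":566,"dz":0,"rz":2.136},{"gripper":0.2,"dx":-382,"dy":566,"dz":0,"rz":2.136}]' 40
cat > to.py <<'E'
import sys
from h import *
from scipy.spatial.transform import Rotation as R
# target x y z yaw(of tool x), tool down -> shift in tool axes
x,y,z,a=map(float,sys.argv[1:5]); s=r.state()
M=R.from_rotvec(s["tool_rot"]); T=R.from_euler("z",a)*R.from_matrix(np.diag([1,-1,-1]))
print("shift",M.inv().apply(np.array([x,y,z])-s["tcp_pos"]).round(1),"turn",(M.inv()*T).as_rotvec().round(3),"at",s["tcp_pos"].round(1),"F",s["contact_force"].round(1),"t",s["t"],"op",round(s["opening"],2))
E
python3 to.py 590 -4 150 -0.861
```

```text
shift [-381.9  565.5   50.7] turn [-0.    -0.     2.136] at [160.4 526.2 200.8] F [0.2 0.5 0.8] t 0.75 op 1.0invalid input
```

```bash
python3 -m handwheel '[{"gripper":0.2,"dx":-382,"dy":566,"dz":0,"rx":0,"ry":0,"rz":2.136},{"gripper":0.2,"dx":-382,"dy":566,"dz":0,"rx":0,"ry":0,"rz":2.136},{"gripper":0.2,"dx":-382,"dy":566,"dz":0,"rx":0,"ry":0,"rz":2.136},{"gripper":0.2,"dx":-382,"dy":566,"dz":0,"rx":0,"ry":0,"rz":2.136},{"gripper":0.2,"dx":-382,"dy":566,"dz":0,"rx":0,"ry":0,"rz":2.136}]' 40
python3 to.py 590 -4 150 -0.861
```

```text
t: 1.25
tcp_pos: [318.7, 330.4, 201.0]
tool_rot: [-3.036, -0.807, -0.002]
contact_force: [0.5, 0.4, -0.0]
opening: 0.6
shift [ 69.5 425.   51. ] turn [-1.00e-03 -1.00e-03  1.38e+00] at [318.7 330.4 201. ] F [ 0.5  0.4 -0. ] t 1.25 op 0.6
```

```bash
python3 -m handwheel '[{"gripper":0.2,"dx":70,"dy":425,"dz":20,"rx":0,"ry":0,"rz":1.38},{"gripper":0.2,"dx":70,"dy":425,"dz":20,"rx":0,"ry":0,"rz":1.38},{"gripper":0.2,"dx":70,"dy":425,"dz":20,"rx":0,"ry":0,"rz":1.38},{"gripper":0.2,"dx":70,"dy":425,"dz":20,"rx":0,"ry":0,"rz":1.38},{"gripper":0.2,"dx":70,"dy":425,"dz":20,"rx":0,"ry":0,"rz":1.38}]' 40
python3 to.py 590 -4 170 -0.861
```

```text
t: 1.75
tcp_pos: [476.3, 136.3, 189.6]
tool_rot: [-3.119, 0.363, -0.002]
contact_force: [0.7, 0.5, -0.3]
opening: 0.601
shift [142.8 110.5  19.6] turn [-0.002 -0.001  0.63 ] at [476.3 136.3 189.6] F [ 0.7  0.5 -0.3] t 1.75 op 0.6
```

```bash
python3 -m handwheel '[{"gripper":0.2,"dx":143,"dy":110,"dz":20,"rx":0,"ry":0,"rz":0.63},{"gripper":0.2,"dx":143,"dy":110,"dz":20,"rx":0,"ry":0,"rz":0.63},{"gripper":0.2,"dx":143,"dy":110,"dz":20,"rx":0,"ry":0,"rz":0.63},{"gripper":0.2,"dx":143,"dy":110,"dz":20,"rx":0,"ry":0,"rz":0.63},{"gripper":0.2,"dx":143,"dy":110,"dz":20,"rx":0,"ry":0,"rz":0.63}]' 40
python3 to.py 590 -4 17 -0.861
python3 - <<'E'
from fit import *
p=r.camera("wrist"); save(p,"wrist1.png"); C=cloud(p)
q=rimfit(C,(590,-4)); print(len(q),fit(q,(590,-4),2.28))
m=(abs(C[...,2]-45)<5)&(np.hypot(C[...,0]-590,C[...,1]+4)<50)
print(m.sum(),C[m].mean(0)); d=C[m][:,:2]-[590,-4]
c,s=np.cos(2.28),np.sin(2.28); X=d@[c,s];Y=d@[-s,c]; print(np.percentile(X,[2,50,98]),np.percentile(Y,[2,50,98]))
E
```

```text
t: 2.25
tcp_pos: [591.8, -7.8, 167.6]
tool_rot: [2.849, -1.324, -0.0]
contact_force: [0.6, 0.4, -0.1]
opening: 0.601
shift [ -4.1  -1.1 150.6] turn [ 0.001  0.    -0.009] at [591.8  -7.8 167.6] F [ 0.6  0.4 -0.1] t 2.25 op 0.6
6508 (array([590.22339975,  -1.74576811,   2.27841115]), np.float64(2.057247210169705))
1317 [590.39455143  -0.90279814  45.28381517]
[-5.61733599  2.15392989  9.89610387] [-43.87554766  -3.0802494   41.9793893 ]
```

View pics/wrist1.png

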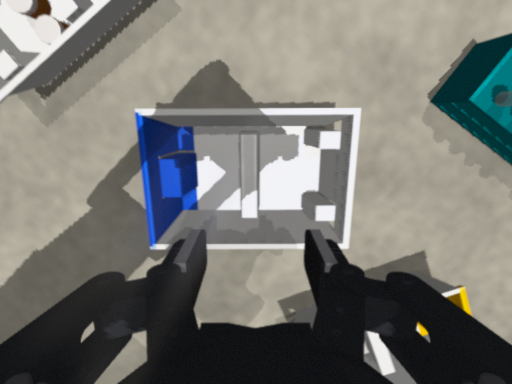

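The wrist picture shows the tray with its blue end at (165,180) and the ridge clear at (250,175). The wrist measurement puts the ridge centre within 3 mm of the fits from the other two cameras. Now I go down onto the ridge.

```bash
python3 to.py 589.3 -2 17 -0.862;  python3 -m handwheel '[{"gripper":0.2,"dx":-6,"dy":-2,"dz":40,"rx":0,"ry":0,"rz":-0.008},{"gripper":0.2,"dx":-6,"dy":-2,"dz":80,"rx":0,"ry":0,"rz":-0.008},{"gripper":0.2,"dx":-6,"dy":-2,"dz":110,"rx":0,"ry":0,"rz":-0.008},{"gripper":0.2,"dx":-6,"dy":-2,"dz":125,"rx":0,"ry":0,"rz":-0.008},{"gripper":0.2,"dx":-6,"dy":-2,"dz":125,"rx":0,"ry":0,"rz":-0.008}]' 40
python3 to.py 589.3 -2 17 -0.862
```

```text
shift [ -3.8  -1.2 151.3] turn [-0.     0.001 -0.006] at [590.9  -5.9 168.3] F [-0.2 -0.2  0.2] t 2.3 op 0.6
t: 2.8
tcp_pos: [586.5, 0.7, 40.7]
tool_rot: [2.856, -1.307, -0.01]
contact_force: [-0.3, -0.0, 0.9]
opening: 0.602
shift [ 4.  -0.5 23.7] turn [0.003 0.005 0.003] at [586.5   0.7  40.7] F [-0.3 -0.   0.9] t 2.8 op 0.6
```

```bash
python3 -m handwheel '[{"gripper":0.2,"dx":3,"dy":0,"dz":8,"rx":0,"ry":0.004,"rz":0.003},{"gripper":0.2,"dx":3,"dy":0,"dz":16,"rx":0,"ry":0.004,"rz":0.003},{"gripper":0.2,"dx":3,"dy":0,"dz":23,"rx":0,"ry":0.004,"rz":0.003},{"gripper":0.2,"dx":3,"dy":0,"dz":23,"rx":0,"ry":0.004,"rz":0.003}]' 40
python3 to.py 589.3 -2 17 -0.862
```

```text
t: 3.2
tcp_pos: [587.8, -1.5, 17.0]
tool_rot: [2.852, -1.311, -0.006]
contact_force: [-0.4, 0.6, -0.3]
opening: 0.599
shift [ 1.4 -0.8 -0. ] turn [0.004 0.002 0.   ] at [587.8  -1.5  17. ] F [-0.4  0.6 -0.3] t 3.2 op 0.6
```

```bash
python3 -m handwheel '[{"gripper":-1,"dx":0,"dy":0,"dz":0,"rx":0,"ry":0,"rz":0},{"gripper":-1,"dx":0,"dy":0,"dz":0,"rx":0,"ry":0,"rz":0},{"gripper":-1,"dx":0,"dy":0,"dz":0,"rx":0,"ry":0,"rz":0},{"gripper":-1,"dx":0,"dy":0,"dz":0,"rx":0,"ry":0,"rz":0},{"gripper":-1,"dx":0,"dy":0,"dz":0,"rx":0,"ry":0,"rz":0}]' 40
python3 to.py 589.3 -2 17 -0.862
```

```text
t: 3.7
tcp_pos: [587.9, -1.5, 17.2]
tool_rot: [2.852, -1.311, -0.005]
contact_force: [0.0, 0.4, -0.9]
opening: -0.002
shift [ 1.3 -0.7  0.2] turn [0.004 0.002 0.   ] at [587.9  -1.5  17.2] F [ 0.   0.4 -0.9] t 3.7 op -0.0
```

The fingers shut completely, so the ridge wasn't between them. I look before moving anything.

Run:
```python
from fit import *
for n in ("wrist","side","scene"):
    p=r.camera(n); save(p,n+"2.png"); C=cloud(p)
    q=rimfit(C,(590,-4)); print(n,len(q),fit(q,(590,-4),2.28))
    if n!="wrist":
        cols=p["color"]; P=np.array(p["pose"]); u,v=[int(t) for t in cv2.projectPoints(np.array([[590.,-2,40]])@P[:3,:3]-P[:3,3]@P[:3,:3],np.zeros(3),np.zeros(3),np.array(p["intrinsics"]),np.array(p["D"]))[0][0,0]]
        print(u,v); x0=max(u-80,0);y0=max(v-60,0)
        cv2.imwrite("pics/%s2c.png"%n,cv2.resize(cols[y0:v+60,x0:u+80,::-1],None,fx=4,fy=4,interpolation=cv2.INTER_CUBIC))
```

```text
wrist 24463 (array([589.44818686,  -1.77605335,   2.27812831]), np.float64(2.6179340435182517))
side 712 (array([589.25441634,  -4.17094364,   2.28167176]), np.float64(2.89857421879947))
302 217
scene 920 (array([590.80521086,  -3.66027307,   2.27796037]), np.float64(2.6655045959735655))
228 238
```

View pics/wrist2.png

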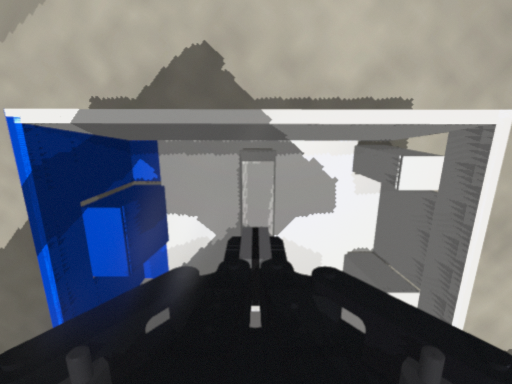

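View pics/side2c.png

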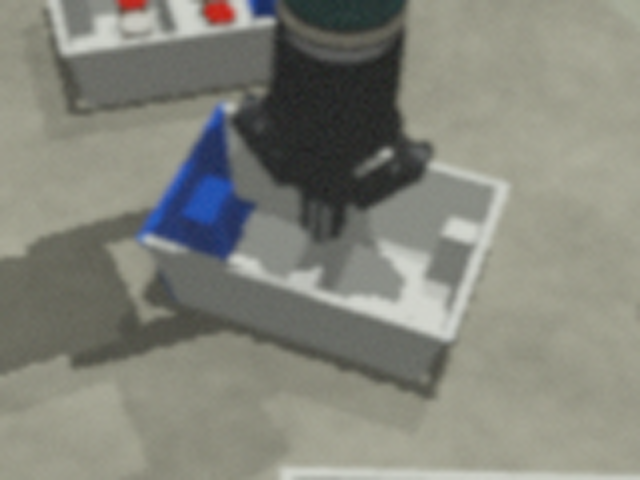

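View pics/scene2c.png

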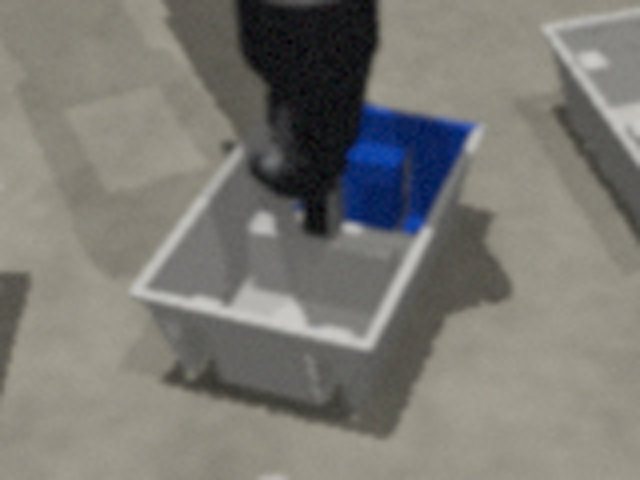

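Run:
```python
from fit import *
print({k:np.round(v,3) for k,v in r.state().items()})
for n in ("wrist","side","scene"):
    p=r.camera(n); C=cloud(p); col=p["color"].astype(int)
    dark=(col.max(-1)<75)&(p["range_z"]>0)
    m=dark&(np.hypot(C[...,0]-588,C[...,1]+2)<40)&(C[...,2]>5)&(C[...,2]<95)
    q=C[m]; 
    if len(q)==0: print(n,"none"); continue
    c,s=np.cos(2.28),np.sin(2.28); d=q[:,:2]-[588,-2]; X=d@[c,s];Y=d@[-s,c]
    for lo in range(5,95,10):
        k=(q[:,2]>=lo)&(q[:,2]<lo+10)
        if k.sum()>2: print(n,lo,k.sum(),"X",np.percentile(X[k],[2,50,98]).round(),"Y",np.percentile(Y[k],[2,50,98]).round())
p=r.camera("wrist")
Z=cloud(p)
for v in range(140,380,12): print(v,[tuple(Z[v,u].round().astype(int)) for u in (235,248,256,265,280)])
```

```text
{'t': np.float64(3.85), 'q': array([-0.098,  0.278,  1.523, -0.002,  1.345,  0.764]), 'qd': array([ 0.   , -0.   , -0.001, -0.001,  0.002, -0.   ]), 'joint_efforts': array([-0.0000e+00, -4.0642e+01, -2.8611e+01, -7.0000e-03,  1.9000e-02,
       -0.0000e+00]), 'tcp_pos': array([587.846,  -1.472,  17.05 ]), 'tool_rot': array([ 2.852, -1.311, -0.006]), 'contact_force': array([-0.097, -0.136, -0.418]), 'ft_torque': array([ 0.009,  0.003, -0.022]), 'opening': np.float64(0.001)}
wrist 45 35 X [-9.  1. 12.] Y [-12. -11.  -7.]
wrist 55 297 X [-12.   0.  13.] Y [-12.  -8.  -7.]
wrist 65 383 X [-12.   0.  14.] Y [-12.  -8.  -7.]
wrist 75 483 X [-12.   0.  13.] Y [-12.  -8.   9.]
wrist 85 1279 X [-21.   1.  23.] Y [-15. -13.   6.]
side 55 16 X [-13.  -8.  12.] Y [-4.  6. 10.]
side 65 25 X [-13.  -6.  11.] Y [-6.  6. 12.]
side 75 18 X [-12.   0.   8.] Y [ 1.  8. 11.]
side 85 33 X [-18.   2.  19.] Y [-7. 10. 12.]
scene 45 5 X [-11.  -6.  -5.] Y [-7. -2.  8.]
scene 55 30 X [-14. -12.  -1.] Y [-11.  -5.   6.]
scene 65 29 X [-15. -10.   2.] Y [-11.  -6.   4.]
scene 75 23 X [-14.  -7.   3.] Y [-11.  
[... 3927 characters left out ...]
4(132))]
344 [(np.int64(594), np.int64(10), np.int64(129)), (np.int64(595), np.int64(7), np.int64(128)), (np.int64(597), np.int64(6), np.int64(129)), (np.int64(599), np.int64(4), np.int64(129)), (np.int64(604), np.int64(4), np.int64(133))]
356 [(np.int64(592), np.int64(9), np.int64(131)), (np.int64(596), np.int64(8), np.int64(133)), (np.int64(598), np.int64(6), np.int64(133)), (np.int64(598), np.int64(4), np.int64(132)), (np.int64(602), np.int64(2), np.int64(134))]
368 [(np.int64(595), np.int64(10), np.int64(137)), (np.int64(596), np.int64(7), np.int64(136)), (np.int64(597), np.int64(6), np.int64(135)), (np.int64(598), np.int64(4), np.int64(135)), (np.int64(601), np.int64(2), np.int64(136))]
```

Run:
```python
from fit import *
for n in ("side","scene"):
    p=dict(np.load(n+"0.npz")); C=cloud(p)
    m=(np.hypot(C[...,0]-160,C[...,1]-526)<80)&(C[...,2]>165)&(C[...,2]<330)
    q=C[m]; c,s=np.cos(1.275),np.sin(1.275); d=q[:,:2]-[160,526]; X=d@[c,s];Y=d@[-s,c]
    for lo in range(165,330,12):
        k=(q[:,2]>=lo)&(q[:,2]<lo+12)
        if k.sum()>0: print(n,lo,k.sum(),"X",np.percentile(X[k],[2,50,98]).round(),"Y",np.percentile(Y[k],[2,50,98]).round())
```

```text
side 237 23 X [-51.  41.  46.] Y [-13.  -5.   8.]
side 249 81 X [-57.  40.  48.] Y [-14.  -5.  10.]
side 261 83 X [-57. -45.  47.] Y [-14.  -4.   9.]
side 273 70 X [-59.  43.  51.] Y [-15.  -5.   8.]
side 285 86 X [-75. -50.  68.] Y [-15. -10.   8.]
side 297 121 X [-75. -44.  66.] Y [-18. -10.   9.]
side 309 120 X [-74. -32.  71.] Y [-18. -12.   9.]
side 321 103 X [-72. -31.  65.] Y [-21. -12.   7.]
scene 237 15 X [-51.  42.  47.] Y [-14.  -9.   8.]
scene 249 35 X [-56.  42.  55.] Y [-13.  -8.   9.]
scene 261 37 X [-58. -44.  54.] Y [-13.  -9.   5.]
scene 273 33 X [-57.  43.  57.] Y [-14.  -7.   6.]
scene 285 80 X [-74. -42.  71.] Y [-17. -10.   7.]
scene 297 110 X [-73.  -7.  70.] Y [-18. -10.  13.]
scene 309 125 X [-72.  -8.  70.] Y [-19. -11.  14.]
scene 321 82 X [-71.  -5.  70.] Y [-23. -12.   5.]
```

The fingertips measure about 30 mm higher than the reported TCP implies, both now (tips at about 48, reported 17) and at the start (open tips at about 244, where about 214 was expected). So the fingers closed just above the ridge. The tray hasn't moved. I reopen and go about 30 mm lower, watching the force.

```bash
python3 -m handwheel '[{"gripper":0.2,"dx":0,"dy":0,"dz":-4,"rx":0,"ry":0,"rz":0},{"gripper":0.2,"dx":0,"dy":0,"dz":-4,"rx":0,"ry":0,"rz":0},{"gripper":0.2,"dx":1,"dy":0,"dz":-4,"rx":0,"ry":0,"rz":0},{"gripper":0.2,"dx":1,"dy":0,"dz":5,"rx":0,"ry":0,"rz":0},{"gripper":0.2,"dx":1,"dy":0,"dz":12,"rx":0,"ry":0,"rz":0}]' 40
python3 to.py 589.3 -2 -13 -0.862
```

```text
t: 4.55
tcp_pos: [588.2, -2.3, 4.1]
tool_rot: [2.852, -1.311, -0.006]
contact_force: [-0.4, -1.1, -0.2]
opening: 0.592
shift [ 0.5 -1.1 17.1] turn [0.005 0.002 0.   ] at [588.2  -2.3   4.1] F [-0.4 -1.1 -0.2] t 4.55 op 0.59
```

```bash
python3 -m handwheel '[{"gripper":0.2,"dx":0,"dy":0,"dz":6,"rx":0,"ry":0,"rz":0},{"gripper":0.2,"dx":0,"dy":0,"dz":12,"rx":0,"ry":0,"rz":0},{"gripper":0.2,"dx":0,"dy":0,"dz":18,"rx":0,"ry":0,"rz":0},{"gripper":0.2,"dx":0,"dy":0,"dz":18,"rx":0,"ry":0,"rz":0}]' 40
python3 to.py 589.3 -2 -13 -0.862
python3 - <<'E'
from h import *
p=r.camera("wrist"); save(p,"wrist3.png")
E
```

```text
t: 4.95
tcp_pos: [587.0, -2.2, -15.4]
tool_rot: [2.851, -1.31, -0.01]
contact_force: [0.0, 0.3, 0.4]
opening: 0.598
shift [ 1.3 -1.9 -2.4] turn [0.006 0.004 0.   ] at [587.   -2.2 -15.4] F [0.  0.3 0.4] t 4.95 op 0.6
```

View pics/wrist3.png

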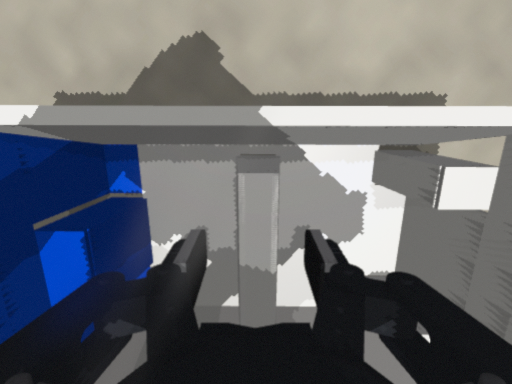

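The fingers, at about (195,240) and (315,240), now straddle the ridge at (258,230), well centred. I close the gripper.

```bash
python3 -m handwheel '[{"gripper":-1,"dx":0,"dy":0,"dz":-1,"rx":0,"ry":0,"rz":0},{"gripper":-1,"dx":0,"dy":0,"dz":-1,"rx":0,"ry":0,"rz":0},{"gripper":-1,"dx":0,"dy":0,"dz":-1,"rx":0,"ry":0,"rz":0},{"gripper":-1,"dx":0,"dy":0,"dz":-1,"rx":0,"ry":0,"rz":0},{"gripper":-1,"dx":0,"dy":0,"dz":-1,"rx":0,"ry":0,"rz":0}]' 50
python3 to.py 589.3 -2 -13 -0.862
```

```text
t: 5.5
tcp_pos: [588.2, -2.3, -12.8]
tool_rot: [2.852, -1.311, -0.006]
contact_force: [-0.3, 0.1, 3.7]
opening: 0.216
shift [ 0.5 -1.1  0.2] turn [0.005 0.002 0.   ] at [588.2  -2.3 -12.8] F [-0.3  0.1  3.7] t 5.5 op 0.22
```

The fingers hold at about 18 mm, the ridge's thickness there. I lift.

```bash
python3 -m handwheel '[{"gripper":-1,"dx":0,"dy":0,"dz":-10,"rx":0,"ry":0,"rz":0},{"gripper":-1,"dx":0,"dy":0,"dz":-30,"rx":0,"ry":0,"rz":0},{"gripper":-1,"dx":0,"dy":0,"dz":-60,"rx":0,"ry":0,"rz":0},{"gripper":-1,"dx":0,"dy":0,"dz":-90,"rx":0,"ry":0,"rz":0},{"gripper":-1,"dx":0,"dy":0,"dz":-115,"rx":0,"ry":0,"rz":0}]' 50
python3 -m handwheel '[{"gripper":-1,"dx":0,"dy":0,"dz":-15,"rx":0,"ry":0,"rz":0},{"gripper":-1,"dx":0,"dy":0,"dz":-20,"rx":0,"ry":0,"rz":0}]' 50
python3 - <<'E'
from fit import *
p=r.camera("side"); save(p,"side4.png"); C=cloud(p)
E
python3 to.py 612 257 110 -0.2385
```

```text
t: 6.0
tcp_pos: [588.7, -2.1, 103.8]
tool_rot: [2.852, -1.311, -0.006]
contact_force: [-1.0, -0.1, -1.8]
opening: 0.213
t: 6.2
tcp_pos: [589.9, -2.2, 126.5]
tool_rot: [2.853, -1.311, 0.0]
contact_force: [0.6, -0.1, -2.1]
opening: 0.218
shift [-182.1 -185.8   15.5] turn [ 0.002  0.    -0.623] at [589.6  -2.2 126. ] F [-0.7  0.4 -1.2] t 6.25 op 0.21
```

View pics/side4.png

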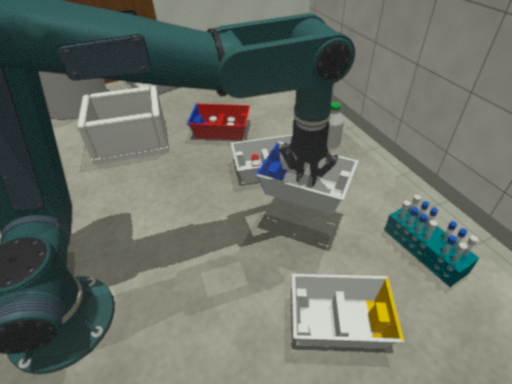

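The tray (300,185) is lifted and level. I carry it over the loaded tray.

```bash
python3 -m handwheel '[{"gripper":-1,"dx":-20,"dy":-20,"dz":0,"rx":0,"ry":0,"rz":-0.07},{"gripper":-1,"dx":-48,"dy":-48,"dz":0,"rx":0,"ry":0,"rz":-0.18},{"gripper":-1,"dx":-78,"dy":-80,"dz":0,"rx":0,"ry":0,"rz":-0.29},{"gripper":-1,"dx":-108,"dy":-110,"dz":0,"rx":0,"ry":0,"rz":-0.4},{"gripper":-1,"dx":-136,"dy":-140,"dz":0,"rx":0,"ry":0,"rz":-0.5}]' 50
python3 to.py 611 257 126 -0.2385
```

```text
t: 6.75
tcp_pos: [606.0, 193.7, 123.4]
tool_rot: [3.088, -0.558, -0.007]
contact_force: [0.5, -0.3, -1.8]
opening: 0.217
shift [-17.5 -61.   -2.8] turn [ 0.004  0.004 -0.119] at [606.  193.7 123.4] F [ 0.5 -0.3 -1.8] t 6.75 op 0.22
```

```bash
python3 -m handwheel '[{"gripper":-1,"dx":-7,"dy":-25,"dz":0,"rx":0,"ry":0,"rz":-0.06},{"gripper":-1,"dx":-14,"dy":-48,"dz":0,"rx":0,"ry":0,"rz":-0.1},{"gripper":-1,"dx":-17,"dy":-60,"dz":0,"rx":0,"ry":0,"rz":-0.119},{"gripper":-1,"dx":-17,"dy":-61,"dz":0,"rx":0,"ry":0,"rz":-0.119},{"gripper":-1,"dx":-17,"dy":-61,"dz":0,"rx":0,"ry":0,"rz":-0.119}]' 50
python3 to.py 611 257 126 -0.2385
python3 - <<'E'
from fit import *
s=r.state(); S=s["tcp_pos"][2]+13
for n in ("scene","side","wrist"):
    p=r.camera(n); save(p,n+"5.png"); C=cloud(p)
    q=rimfit(C,(612,257),S+58,S+80); print(n,"held",len(q),fit(q,(612,257),-.24)[0].round(3),q[:,2].mean().round(1))
    A=np.c_[q[:,:2]-[612,257],np.ones(len(q))]; print("tilt",np.linalg.lstsq(A,q[:,2],rcond=None)[0].round(3))
    q=rimfit(C,(612,257),58,76); print(n,"loaded",len(q),fit(q,(612,257),-.24))
E
```

```text
t: 7.25
tcp_pos: [611.2, 255.9, 122.3]
tool_rot: [3.115, -0.374, -0.009]
contact_force: [0.2, -0.2, -1.6]
opening: 0.217
shift [-0.5 -1.  -3.7] turn [ 0.005  0.005 -0.001] at [611.2 255.9 122.3] F [ 0.2 -0.2 -1.6] t 7.25 op 0.22
scene held 914 [ 6.13023e+02  2.53848e+02 -2.37000e-01] 202.0
tilt [-3.00000e-03 -1.00000e-02  2.01963e+02]
scene loaded 584 (array([ 6.13344411e+02,  2.55291955e+02, -2.32303144e-01]), np.float64(1.8169840999382634))
side held 717 [ 6.10334e+02  2.55030e+02 -2.41000e-01] 202.5
tilt [-5.00000e-03  1.00000e-03  2.02546e+02]
side loaded 365 (array([ 6.10756246e+02,  2.57616987e+02, -2.40949259e-01]), np.float64(1.9413799533644205))
wrist held 26967 [ 6.13416e+02  2.56181e+02 -2.40000e-01] 203.9
tilt [1.00000e-03 3.00000e-03 2.03774e+02]
wrist loaded 910 (array([ 6.13342968e+02,  2.61371940e+02, -2.39701204e-01]), np.float64(0.6951869351984966))
```

View pics/side5.png

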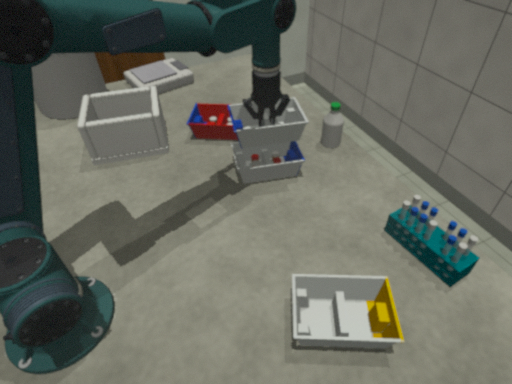

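View pics/scene5.png

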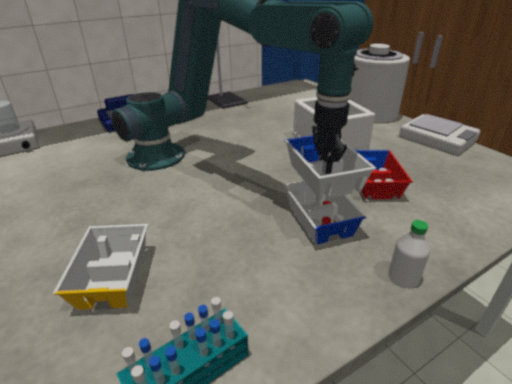

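Both pictures show the held tray above the loaded one with its blue end over the plain white end. It is level, and its offset from the loaded tray is about (0,-2) mm. I correct that and go down.

```bash
python3 to.py 611.6 258 50 -0.2385; python3 -m handwheel '[{"gripper":-1,"dx":0,"dy":-2,"dz":10,"rx":0,"ry":0,"rz":0},{"gripper":-1,"dx":0,"dy":-2,"dz":28,"rx":0,"ry":0,"rz":0},{"gripper":-1,"dx":0,"dy":-2,"dz":48,"rx":0,"ry":0,"rz":0},{"gripper":-1,"dx":0,"dy":-2,"dz":60,"rx":0,"ry":0,"rz":0},{"gripper":-1,"dx":0,"dy":-2,"dz":66,"rx":0,"ry":0,"rz":0}]' 50
python3 to.py 611.6 258 36 -0.2385
```

```text
shift [-0.4 -2.9 73.3] turn [ 0.004  0.004 -0.002] at [611.7 255.3 123.3] F [ 0.1 -0.8 -1.6] t 7.4 op 0.22
t: 7.9
tcp_pos: [610.7, 256.2, 54.9]
tool_rot: [3.114, -0.377, -0.013]
contact_force: [-1.0, -0.9, -1.4]
opening: 0.216
shift [ 0.6 -2.1 18.9] turn [ 0.006  0.007 -0.003] at [610.7 256.2  54.9] F [-1.  -0.9 -1.4] t 7.9 op 0.22
```

```bash
python3 -m handwheel '[{"gripper":-1,"dx":0.5,"dy":-1.5,"dz":4,"rx":0.003,"ry":0.003,"rz":0},{"gripper":-1,"dx":0.5,"dy":-1.5,"dz":8,"rx":0.003,"ry":0.003,"rz":0},{"gripper":-1,"dx":0.5,"dy":-1.5,"dz":11,"rx":0.003,"ry":0.003,"rz":0},{"gripper":-1,"dx":0.5,"dy":-1.5,"dz":13,"rx":0.003,"ry":0.003,"rz":0}]' 50
python3 to.py 611.6 258 36 -0.2385
python3 - <<'E'
from fit import *
s=r.state(); S=s["tcp_pos"][2]+12
for n in ("scene","side"):
    p=r.camera(n); save(p,n+"6.png"); C=cloud(p)
    q=rimfit(C,(612,257),S+58,S+80); print(n,"held",len(q),fit(q,(612,257),-.24)[0].round(3),q[:,2].mean().round(1))
    q=rimfit(C,(612,257),58,76); print(n,"loaded",len(q),fit(q,(612,257),-.24))
E
```

```text
t: 8.3
tcp_pos: [611.7, 257.6, 42.2]
tool_rot: [3.117, -0.378, -0.006]
contact_force: [-0.6, 0.3, -1.9]
opening: 0.217
shift [-0.2 -0.4  6.2] turn [ 0.002  0.004 -0.003] at [611.7 257.6  42.2] F [-0.6  0.3 -1.9] t 8.3 op 0.22
scene held 860 [ 6.13283e+02  2.54917e+02 -2.42000e-01] 121.6
scene loaded 929 (array([ 6.13756855e+02,  2.57816048e+02, -2.42263188e-01]), np.float64(7.683839886316677))
side held 640 [ 6.10691e+02  2.57199e+02 -2.44000e-01] 121.6
side loaded 634 (array([ 6.11613175e+02,  2.61671458e+02, -2.38885187e-01]), np.float64(6.905675676606284))
```

```bash
python3 -m handwheel '[{"gripper":-1,"dx":0,"dy":0,"dz":1.5,"rx":0,"ry":0,"rz":0},{"gripper":-1,"dx":0,"dy":0,"dz":3,"rx":0,"ry":0,"rz":0},{"gripper":-1,"dx":0,"dy":0,"dz":4,"rx":0,"ry":0,"rz":0}]' 50
python3 to.py 611.6 258 36 -0.2385
```

```text
t: 8.7
tcp_pos: [611.5, 257.5, 38.0]
tool_rot: [3.117, -0.378, -0.007]
contact_force: [0.5, -0.2, -1.8]
opening: 0.218
shift [-0.  -0.5  2. ] turn [ 0.003  0.004 -0.003] at [611.5 257.5  38. ] F [ 0.5 -0.2 -1.8] t 8.7 op 0.22
```

```bash
python3 -m handwheel '[{"gripper":-1,"dx":0,"dy":0,"dz":1,"rx":0,"ry":0,"rz":0},{"gripper":-1,"dx":0,"dy":0,"dz":1,"rx":0,"ry":0,"rz":0}]' 50
python3 to.py 611.6 258 36 -0.2385
```

```text
t: 8.9
tcp_pos: [611.4, 257.5, 36.7]
tool_rot: [3.116, -0.377, -0.007]
contact_force: [-0.1, 0.0, -1.7]
opening: 0.219
shift [ 0.1 -0.6  0.7] turn [ 0.003  0.004 -0.003] at [611.4 257.5  36.7] F [-0.1  0.  -1.7] t 8.9 op 0.22
```

```bash
python3 -m handwheel '[{"gripper":-1,"dx":0,"dy":0,"dz":1,"rx":0,"ry":0,"rz":0},{"gripper":-1,"dx":0,"dy":0,"dz":1,"rx":0,"ry":0,"rz":0}]' 50
python3 to.py 611.6 258 36 -0.2385
```

```text
t: 9.1
tcp_pos: [611.3, 257.4, 35.6]
tool_rot: [3.116, -0.377, -0.008]
contact_force: [0.2, -0.1, -2.0]
opening: 0.216
shift [ 0.2 -0.6 -0.4] turn [ 0.003  0.004 -0.003] at [611.3 257.4  35.6] F [ 0.2 -0.1 -2. ] t 9.1 op 0.22
```

```bash
python3 -m handwheel '[{"gripper":-1,"dx":0,"dy":0,"dz":1,"rx":0,"ry":0,"rz":0},{"gripper":-1,"dx":0,"dy":0,"dz":1,"rx":0,"ry":0,"rz":0}]' 50
python3 to.py 611.6 258 36 -0.2385
```

```text
t: 9.3
tcp_pos: [611.4, 257.6, 35.2]
tool_rot: [3.117, -0.377, -0.007]
contact_force: [-0.8, 0.1, 0.4]
opening: 0.214
shift [ 0.  -0.5 -0.8] turn [ 0.003  0.004 -0.003] at [611.4 257.6  35.2] F [-0.8  0.1  0.4] t 9.3 op 0.21
```

```bash
python3 -m handwheel '[{"gripper":-1,"dx":0,"dy":0,"dz":1,"rx":0,"ry":0,"rz":0},{"gripper":-1,"dx":0,"dy":0,"dz":1,"rx":0,"ry":0,"rz":0}]' 50
python3 to.py 611.6 258 36 -0.2385
python3 - <<'E'
from fit import *
for n in ("scene","side","wrist"):
    p=r.camera(n); save(p,n+"7.png"); C=cloud(p)
    q=rimfit(C,(612,257),106,128); print(n,"held",len(q),fit(q,(612,257),-.24)[0].round(3),q[:,2].mean().round(1))
    A=np.c_[q[:,:2]-[612,257],np.ones(len(q))]; print("tilt",np.linalg.lstsq(A,q[:,2],rcond=None)[0].round(3))
E
```

```text
t: 9.5
tcp_pos: [611.5, 257.6, 35.2]
tool_rot: [3.117, -0.377, -0.006]
contact_force: [-2.5, -0.9, 3.8]
opening: 0.213
shift [ 0.  -0.5 -0.8] turn [ 0.003  0.004 -0.002] at [611.5 257.6  35.2] F [-2.5 -0.9  3.8] t 9.5 op 0.21
scene held 814 [ 6.12614e+02  2.55265e+02 -2.41000e-01] 115.1
tilt [ 2.00000e-03 -1.80000e-02  1.15003e+02]
side held 612 [ 6.1022e+02  2.5716e+02 -2.4000e-01] 115.6
tilt [-3.00000e-03  1.00000e-03  1.15612e+02]
wrist held 26831 [ 6.10583e+02  2.59046e+02 -2.41000e-01] 116.3
tilt [-1.00000e-03 -2.00000e-03  1.16383e+02]
```

View pics/side7.png

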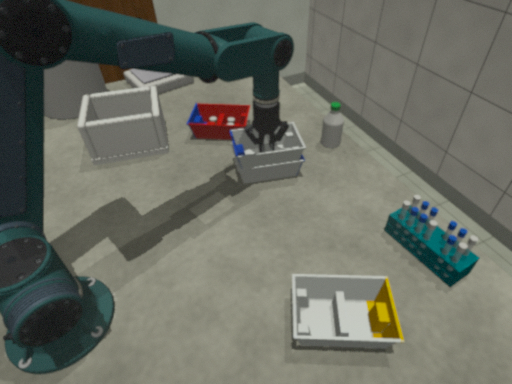

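The stack at (268,152) is seated: the weight is off the wrist, the push-back is about 4 N, and the rim is near 117 mm and level. I release and rise straight up.

```bash
python3 -m handwheel '[{"gripper":0.1,"dx":0,"dy":0,"dz":0,"rx":0,"ry":0,"rz":0},{"gripper":0.1,"dx":0,"dy":0,"dz":0,"rx":0,"ry":0,"rz":0},{"gripper":0.1,"dx":0,"dy":0,"dz":0,"rx":0,"ry":0,"rz":0},{"gripper":0.1,"dx":0,"dy":0,"dz":-4,"rx":0,"ry":0,"rz":0},{"gripper":0.1,"dx":0,"dy":0,"dz":-10,"rx":0,"ry":0,"rz":0}]' 50
python3 -m handwheel '[{"gripper":0.1,"dx":0,"dy":0,"dz":-15,"rx":0,"ry":0,"rz":0},{"gripper":0.1,"dx":0,"dy":0,"dz":-40,"rx":0,"ry":0,"rz":0},{"gripper":0.1,"dx":0,"dy":0,"dz":-80,"rx":0,"ry":0,"rz":0},{"gripper":0.1,"dx":0,"dy":0,"dz":-120,"rx":0,"ry":0,"rz":0},{"gripper":0.1,"dx":0,"dy":0,"dz":-150,"rx":0,"ry":0,"rz":0}]' 50
python3 -m handwheel '[{"gripper":0.1,"dx":0,"dy":0,"dz":-20,"rx":0,"ry":0,"rz":0},{"gripper":0.1,"dx":0,"dy":0,"dz":-20,"rx":0,"ry":0,"rz":0}]'
python3 - <<'E'
from fit import *
for n in ("scene","side","wrist"):
    p=r.camera(n); save(p,n+"8.png"); C=cloud(p)
    q=rimfit(C,(612,257),106,128); print(n,"upper",len(q),fit(q,(612,257),-.24)[0].round(3),q[:,2].mean().round(1))
    A=np.c_[q[:,:2]-[612,257],np.ones(len(q))]; print("tilt",np.linalg.lstsq(A,q[:,2],rcond=None)[0].round(3))
    q=rimfit(C,(612,257),60,72); print("lower",len(q),fit(q,(612,257),-.24))
    q=rimfit(C,(530,-263)); print("yellow",fit(q,(530,-263),-.48)[0] if len(q) else 0)
E
```

```text
t: 10.15
tcp_pos: [611.2, 257.4, 44.7]
tool_rot: [3.116, -0.377, -0.008]
contact_force: [-0.4, -0.5, 0.5]
opening: 0.554
t: 10.65
tcp_pos: [612.8, 258.0, 199.9]
tool_rot: [3.119, -0.378, 0.0]
contact_force: [0.3, 0.3, 0.8]
opening: 0.548
t: 10.85
tcp_pos: [615.0, 258.8, 227.7]
tool_rot: [-3.114, 0.377, -0.018]
contact_force: [0.6, 0.1, 0.2]
opening: 0.548
scene upper 846 [ 6.12703e+02  2.55420e+02 -2.41000e-01] 114.2
tilt [ 4.00000e-03 -1.50000e-02  1.14316e+02]
lower 841 (array([ 6.13684872e+02,  2.54368582e+02, -2.26192281e-01]), np.float64(7.216218546430674))
yellow [ 5.31530832e+02 -2.62823783e+02 -4.86819995e-01]
side upper 650 [ 6.10292e+02  2.57268e+02 -2.43000e-01] 114.1
tilt [-3.00000e-03 -7.00000e-03  1.14133e+02]
lower 523 (array([ 6.10778809e+02,  2.56845585e+02, -2.27170210e-01]), np.float64(6.58658130289252))
yellow [ 5.28801985e+02 -2.63769019e+02 -4.83868782e-01]
wrist upper 6227 [ 6.12547e+02  2.59315e+02 -2.43000e-01] 115.0
tilt [4.00000e-03 1.10000e-02 1.14898e+02]
lower 2059 (array([ 6.03867821e+02,  2.72379328e+02, -2.50689532e-01]), np.float64(6.408910792653552))
yellow 0
```

View pics/scene8.png

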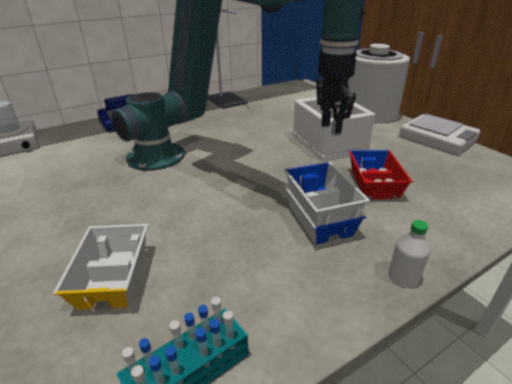

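View pics/wrist8.png

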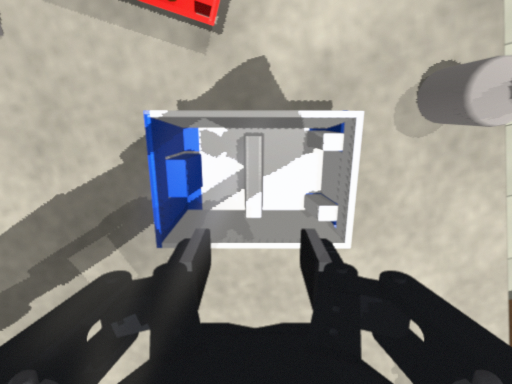

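Run:
```python
from fit import *
ps=[("before",n,cloud(dict(np.load(n+"0.npz"))),(590,-3),2.28,0) for n in("scene","side")]
ps+=[("now",n,cloud(r.camera(n)),(612,257),2.903,48) for n in("scene","side","wrist")]
for t,n,C,c,a,b in ps:
    d=C[...,:2]-c; X=d@[np.cos(a),np.sin(a)]; Y=d@[-np.sin(a),np.cos(a)]; Z=C[...,2]
    rd=Z[(abs(X)<9)&(abs(Y)<38)&(Z>b+30)&(Z<b+60)]
    o=[("ridge",len(rd),np.median(rd).round(1))]
    for nm,m in(("blue",X>90),("plain",X<-90),("L",Y>58),("R",Y<-58)):
        m=m&(abs(X)<104)&(abs(Y)<70)&(Z>b+50)&(Z<b+90); o.append((nm,m.sum(),np.percentile(Z[m],90).round(1)))
    print(t,n,*o)
```

```text
before scene ('ridge', 288, np.float64(44.2)) ('blue', np.int64(403), np.float64(69.9)) ('plain', np.int64(359), np.float64(70.1)) ('L', np.int64(469), np.float64(70.2)) ('R', np.int64(189), np.float64(70.6))
before side ('ridge', 168, np.float64(44.9)) ('blue', np.int64(245), np.float64(70.4)) ('plain', np.int64(152), np.float64(71.0)) ('L', np.int64(378), np.float64(70.5)) ('R', np.int64(546), np.float64(69.7))
now scene ('ridge', 222, np.float64(92.1)) ('blue', np.int64(334), np.float64(117.6)) ('plain', np.int64(331), np.float64(117.8)) ('L', np.int64(224), np.float64(118.2)) ('R', np.int64(417), np.float64(117.8))
now side ('ridge', 87, np.float64(93.4)) ('blue', np.int64(85), np.float64(118.2)) ('plain', np.int64(154), np.float64(118.1)) ('L', np.int64(340), np.float64(117.6)) ('R', np.int64(408), np.float64(117.5))
now wrist ('ridge', 1172, np.float64(93.4)) ('blue', np.int64(2169), np.float64(117.8)) ('plain', np.int64(2193), np.float64(118.1)) ('L', np.int64(2137), np.float64(117.8)) ('R', np.int64(2209), np.float64(118.1))
```

The rim stands at 118 mm on all four sides, exactly 48 mm above its height on the table, so the tray is level on the ledges. I hand in.

```bash
python3 -c "
from rig import r
print(r.sign_off(), r.state()['t'])"
```

```text
the job is handed in; nothing more can be done
the job is handed in; nothing more can be done
```

The empty blue-ended tray now stands on the full tray, turned half round, with its blue end over the plain white end. I set it down until it touched, at about 4 N, let go, rose clear and handed the job in at about 11 s.

**Last checks**
- **Height and level:** the rim of the upper tray read 117.5–118.2 mm on all four sides in all three cameras. That is 48 mm above its height on the table, so it sits level on the ledges and has not nested.
- **Full tray:** the fit of its rim before the set-down matched its starting position to within 1 mm in the scene and side cameras. A single stray wrist reading was about 4 mm off. After stacking, the upper tray hides its rim and the fit was unreliable (errors of 6–7 mm). That it stayed put therefore rests on the scene and side fits agreeing within about 1.5 mm, and on the low forces.
- **Other trays:** the yellow tray measured the same as at the start. I did not measure the red look-alike, but it looked undisturbed and the arm stayed clear of it.

**What went wrong**
- **First grasp missed:** the fingers closed just above the ridge without moving the tray, because the real fingertips sit about 30 mm higher than the reported TCP. I measured this offset in the camera images, allowed for it, and the second grasp held.
- **First move refused:** my first move command was rejected as invalid because it left out two of the turn values; the arm did not move.

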